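Seat the keyed collar on the spindle-moulder arbor

TASK

Put the hexagonal keyed collar, tab uppermost, onto the upright moulder arbor, feel for the keyway by turning it gently under light pressure until its tab drops in, and seat it fully home on the flange. Do not drop it on or force it, leave the other things on the bench where they are, and let go when it is home.

Things in the scene. Friction and masses are not known exactly. Their poses are not given: they have to be found in the camera images.
- collar: Loose steel hexagonal collar on the bench, tab uppermost: 44 mm across flats, 51 mm across corners, 30 mm high, about 0.2 kg, through bore of 32 mm diameter. Origin: on the bore axis at the underside, z up. The flats' normals stand at 30, 90, 150, 210, 270, 330 degrees from its x axis: it can be pinched across flats three ways. Starts within 35 degrees of world yaw 0.
- collar_tab (a point): Middle of the tab's inner end, at the collar's top face. The tab juts into the bore on the collar's -x side: 8 mm wide, 6 mm inward from the bore wall, filling only the top 8 mm of the collar's height. It fits the keyway when the collar's -x points the way the keyway faces. Axes as the collar's.
- stand: Fixed hardwood block 110 x 110 mm (foot 130 x 130 mm), 58 mm high, holding a steel arbor upright at its centre. Origin: centre of its underside, z up, its front is -x. The arbor: a flange 56 mm in diameter, its top 70 mm above the bench, and above that a shaft 30 mm in diameter and 38 mm long, its top 3 mm stepped in to 27 mm. Keep the collar's press on it under 40 N.
- arbor_top (a point): Point on the arbor's axis at the shaft's top end, 108 mm above the bench; axes as the stand's, NOT the arbor's. One open keyway 9.6 mm wide and 6 mm deep runs the shaft's whole length. It faces the stand's front (-x) only to within about 29 degrees either way: the arbor is clamped as it happened to stand, its turn is not measured.
- arbor_seat (a point): Point on the arbor's axis at the flange's top, 70 mm above the bench, where the collar's origin must end; axes as the stand's. With its tab out of line the collar rests with its underside 16 mm above this point, the tab on the shaft's end; in line (within about 3 degrees) it goes down these 16 mm to the flange.
- spacer: Bystander: plain round steel spacer ring, 54 mm diameter, 12 mm high, no tab; origin at its underside, on one of the three spots.
- nut: Bystander: dark hexagon nut, 32 mm across flats, 14 mm high; origin at its underside, on one of the three spots.
- sander: Bystander: cork sanding block 100 x 60 x 34 mm; origin at its underside.
- fitting: Bystander: small brass fitting 45 x 30 x 22 mm; origin at its underside.
- driver: Bystander: screwdriver lying along its x axis; origin at its underside.
- glue: Bystander: white glue bottle 60 mm diameter, 170 mm high, standing; origin at its underside.
- offcut: Bystander: wooden offcut 160 x 70 x 20 mm; origin at its underside.
There are look-alikes about, which are no part of the job. What is meant by the collar is not purple or red, and is the smaller of those in its own colour.

How it is judged:
By the outcome, as a careful person would: the job done as asked, in the order asked, and still so for the second after the job is handed in, with the robot touching nothing.
It also fails if it takes over 72 s, if anything falls off the work surface, if the arm or the gripper's body presses on something with over 40 N, if the wrist force passes 120 N, or if a joint passes its speed limit or range.

ROBOT

A 6-joint arm with a two-finger parallel gripper is mounted at the origin on the work surface. World frame = base frame: x ahead of the robot, y to its left, z up, the work surface at z = 0. Lengths are in m, angles in degrees, forces in N, time in s.
With the tool pointing down it reaches from about 0.3 to 0.75 m from the base axis. Payload 8.5 kg.
Tool frame: the origin (TCP) lies at the very end of the fingers, on their centre line; the grasp point (between the pads) lies 19 mm behind it; z points along the fingers, y is the line along which they close (so a half turn about z gives the same grasp; the last joint's range is limited). The gripper opens to 85 mm and grips with 20 to 120 N. Pads are 22 mm wide; open, the fingers measure 114 mm over their backs; the gripper's body (76 mm by 85 mm) begins 54 mm behind the grasp point. The pads swing forward as they close: fully open they stand 13 mm farther back than shut.
Start: joints at [-89.456, 21.807, 74.336, -0, 83.858, -12.336], TCP at [0.123, -0.536, 0.231] pointing down, gripper open.
Joint ranges: [-178.18, 178.18], [-50.72, 133.34], [12.68, 142.11], [-81.47, 261.47], [9.98, 163.14], [-165.26, 165.26]. Speed limits (degrees/s): [136.94, 136.94, 180, 180, 180, 180].

INTERFACE

Orientations are given as a 3x3 rotation matrix whose columns are the frame's x, y, z axes.
In Python, from rig import * gives the robot as it stands. The module is installed in compiled form; this text tells all that it offers.
- The arm moves only by the shell command python3 -m pendant 'ROWS' [OPENING] [FORCE]. ROWS is JSON, a list of rows, each a list of 2 entries, a list of its own where there are three numbers: the shift along the tool's x, y, z as a fraction of full scale, then the turn, a rotation vector about the tool's x, y, z as a fraction of full scale. A call has 1 to 8 rows; each row shifts and turns the commanded pose from where the row before left it, along the tool's axes as they then stand; what a row does not reach is not made up. Full scale, the value 1, is 40 mm for a shift and 5 degrees for a turn. A row lasts 1/8 s, in which the tool goes at most 62.5 mm and 10.7 degrees, less where a joint would pass 70% of its speed; a pose out of reach is approached as far as the arm can. A call with a number of a shift or a turn outside -1 to 1 is refused whole. A call with a gripper value outside its range is refused whole. OPENING is the opening, from 0 (shut) to 1 (fully open), set as the call begins (- or left out, the last holds). The fingers move at their own pace and stop on an object; FORCE is the grip in N (left out, the last holds). Time passes only in rows, so rows that do not move let the fingers close. It gives the time, the measured TCP pose, the force, the opening and the grip force at its end, in the units of the state.
- observe(): the state, without advancing time (a new reading comes with each control period).
- get_image(name): name is "scene" or "side" or "wrist"; returns a dict with "img" (480x640x3 uint8, blue, green, red), "range_z" (480x640 float32, m along the optical axis (not along the pixel's ray), 0 where there is no reading), "camera_matrix" (3x3 intrinsics, pixels), "eye" and "rotation" of the camera in the world. Camera axes: x right, y down, z forward; pixel columns grow to the right and rows downward; lengths in m; the calibration is good to about 2 mm. A picture is of the moment at which its call begins.
- close_job(): hands the job in; it is judged then, once.
Trained networks look in the newest picture that a camera, given by its name, has taken for a name from the list of things; names that differ only in an ending like _2 or _b are one class to them, and where a whole thing is asked for, a point or a joint stands for the part that bears it (a point fixed in the world has none). Each returns a list of dicts, best first, with "conf" (0 to 1); they miss things now and then, are a little off and sometimes report something else, mostly with a low value. They report only what shows in the picture. A call takes as long as a camera call. They do not tell look-alikes from the thing itself.
- regions_of(camera, query): "mask" (480x640 bool, what is visible of it).
- landmark_of(camera, query): "point" ([x, y, z] in m, in world coordinates, good to about 4 mm: a listed point, or the origin of a listed thing).
The state is a dict: "time_s": time; "q": joint angles; "qvel": joint speeds; "joint_efforts": joint torques, N m; "position": TCP position; "tool_rot": TCP orientation; "ft_force": force on the tool from outside, world axes, zero at the start; "wrist_torque": the same for the moment, N m; "grip_width": finger opening in m; "gripper_force": force on a finger pad.
Only numpy, scipy, OpenCV 4.12 (cv2) and the standard library are available. Lean on these libraries where they do the work, as an engineer would, in place of code of your own. Each camera call takes 0.05 s, during which the arm holds its last target. There are 200 camera calls.

## Working session

There is one attempt and no reset: what is moved stays moved. The work goes in short steps, Python scripts to look and compute and a shell command to move; the robot and the scene stay as the last step left them, time stands still between calls to the robot, and variables do not carry over. Pictures are saved under pics/ and viewed, at most 13 in all, crops included, and the job is handed in when it is done.

```bash
mkdir -p pics
cat > h.py <<'E'
from rig import *
import numpy as np, cv2
def world(im,u,v,z=None):
    K=im["camera_matrix"];R=np.array(im["rotation"]);e=np.array(im["eye"])
    d=R@np.array([(u-K[0][2])/K[0][0],(v-K[1][2])/K[1][1],1.0])
    if z is not None: return e+d*(z-e[2])/d[2]
    return e+d*im["range_z"][int(v),int(u)]
def pix(im,p):
    K=np.array(im["camera_matrix"]);c=np.array(im["rotation"]).T@(np.array(p)-np.array(im["eye"]))
    q=K@c;return q[:2]/q[2]
E
python3 - <<'E'
from h import *
np.set_printoptions(precision=3,suppress=True)
s=observe();print(s["time_s"],s["position"],s["tool_rot"],s["grip_width"],s["ft_force"])
for c in("scene","side","wrist"):
    im=get_image(c);cv2.imwrite(f"pics/{c}0.png",im["img"]);print(c,np.array(im["eye"]),np.array(im["rotation"]).tolist())
    for q in("collar","collar_tab","stand","arbor_top","arbor_seat"):
        for d in landmark_of(c,q)[:4]: print(c,q,round(d["conf"],2),np.array(d["point"]),pix(im,d["point"]))
E
```

```text
0.0 [ 0.123 -0.536  0.231] [[ 0.975  0.223 -0.   ]
 [ 0.223 -0.975  0.002]
 [ 0.    -0.001 -1.   ]] 0.085302019164975 [-0.527 -0.06   0.345]
scene [ 1.149 -0.579  0.838] [[0.6657339614350126, 0.4942209142606255, -0.5590563303455534], [0.7460241792062959, -0.42508085855968053, 0.5125955400954413], [0.01569129158537596, -0.7583217994977833, -0.6516915158070008]]
scene collar 0.82 [0.328 0.331 0.003] [358.486 196.694]
scene collar 0.72 [0.39  0.257 0.002] [356.049 213.927]
scene collar 0.62 [0.478 0.404 0.001] [406.605 208.924]
scene collar 0.53 [0.481 0.293 0.   ] [384.685 222.975]
scene collar_tab 0.74 [0.488 0.417 0.04 ] [413.336 198.866]
scene collar_tab 0.68 [0.475 0.283 0.024] [381.826 217.158]
scene collar_tab 0.66 [0.344 0.321 0.038] [360.517 190.939]
scene collar_tab 0.6 [0.397 0.251 0.024] [356.64  210.075]
scene stand 0.92 [ 0.515 -0.167 -0.001] [273.503 301.34 ]
scene stand 0.41 [ 0.515 -0.167  0.11 ] [270.545 270.194]
scene arbor_top 0.62 [ 0.51  -0.165  0.107] [270.148 269.598]
scene arbor_seat 0.21 [ 0.392 -0.035 -0.001] [284.771 254.534]
side [0.203 0.672 0.511] [[-0.898
[... 294 characters left out ...]
.924]
side collar 0.59 [0.477 0.288 0.001] [263.791 370.698]
side collar 0.59 [0.478 0.404 0.001] [216.42 432.04]
side collar_tab 0.87 [0.47  0.285 0.028] [267.889 358.189]
side collar_tab 0.78 [0.342 0.319 0.042] [338.104 399.91 ]
side collar_tab 0.69 [0.485 0.414 0.04 ] [204.028 416.966]
side stand 0.93 [ 0.515 -0.169 -0.002] [351.529 231.623]
side arbor_top 0.92 [ 0.513 -0.168  0.107] [353.852 189.64 ]
side arbor_seat 0.88 [ 0.515 -0.171  0.071] [352.87  203.559]
wrist [ 0.204 -0.518  0.374] [[0.22327427719058004, -0.9222708212693796, -0.31553942603124047], [-0.9747538072666637, -0.21062068689233526, -0.07412112702962158], [0.0019006220467080504, 0.32412259792877995, -0.9460131759905519]]
```

View pics/scene0.png

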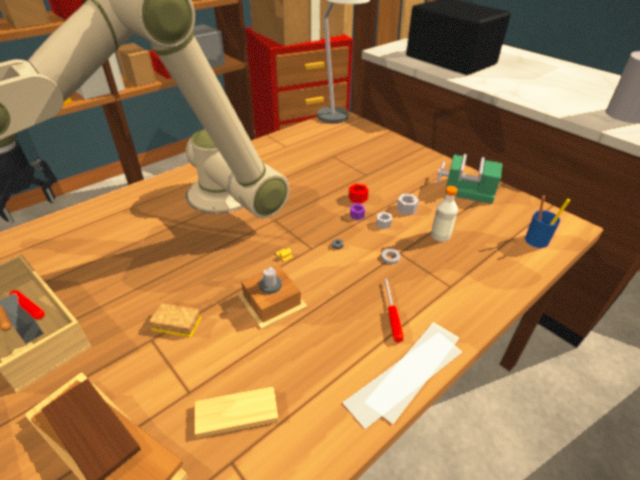

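View pics/side0.png

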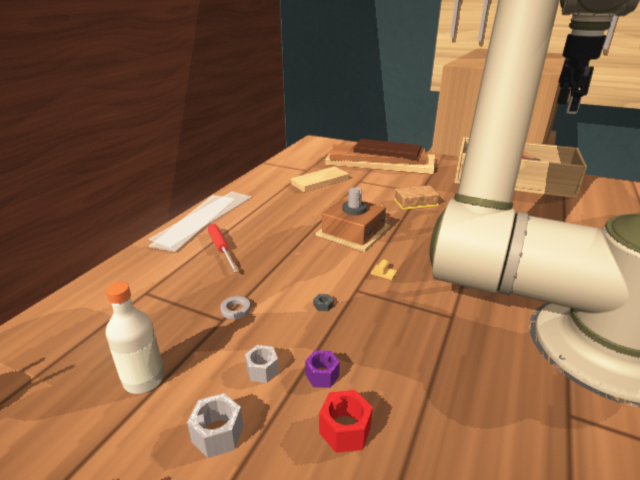

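The target is the small grey collar, at side pixel (262,363), about (0.479, 0.290). The large grey one at (215,424) and the purple and red ones are look-alikes. The arbor is at side pixel (354,190), about (0.514, -0.168). I'll look at the arbor with the wrist camera on the way.

```bash
python3 -m pendant '[[[1,-0.72,-0.05],[0,0,0]],[[1,-0.72,-0.05],[0,0,0]],[[1,-0.72,-0.05],[0,0,0]],[[1,-0.72,-0.05],[0,0,0]],[[1,-0.72,-0.05],[0,0,0]]]'; python3 -m pendant '[[[1,-0.72,-0.05],[0,0,0]],[[1,-0.72,-0.05],[0,0,0]],[[1,-0.72,-0.05],[0,0,0]],[[1,-0.72,-0.05],[0,0,0]],[[1,-0.72,-0.05],[0,0,0]],[[0,0,0],[0,0,0]],[[0,0,0],[0,0,0]]]'
python3 - <<'E'
from h import *
np.set_printoptions(precision=4,suppress=True)
s=observe();print(s["time_s"],s["position"])
im=get_image("wrist");cv2.imwrite("pics/w1.png",im["img"]);print(im["eye"])
for q in("stand","arbor_top","arbor_seat"):
    for d in landmark_of("wrist",q)[:2]: print(q,round(d["conf"],2),np.array(d["point"]),pix(im,d["point"]))
E
```

```text
time_s: 1.52
position: [0.2863, -0.3499, 0.2415]
tool_rot: [[0.975, 0.223, 0.0], [0.223, -0.975, -0.0], [0.0, 0.0, -1.0]]
ft_force: [1.1, 0.3, 0.3]
grip_width: 0.0851
gripper_force: 0.0
time_s: 2.4
position: [0.4481, -0.1664, 0.2512]
tool_rot: [[0.975, 0.223, -0.0], [0.223, -0.975, -0.0], [-0.0, 0.0, -1.0]]
ft_force: [-0.1, 0.3, -0.1]
grip_width: 0.0855
gripper_force: 0.0
2.4 [ 0.4481 -0.1664  0.2512]
[ 0.5298 -0.1486  0.3935]
stand 0.88 [ 0.5153 -0.1718  0.0025] [337.1266 125.4726]
stand 0.33 [ 0.3916 -0.0383 -0.0004] [185.795 214.908]
arbor_top 0.96 [ 0.5122 -0.17    0.1112] [341.1086 137.2274]
arbor_seat 0.97 [ 0.5132 -0.1682  0.0649] [335.9655 130.9679]
```

View pics/w1.png

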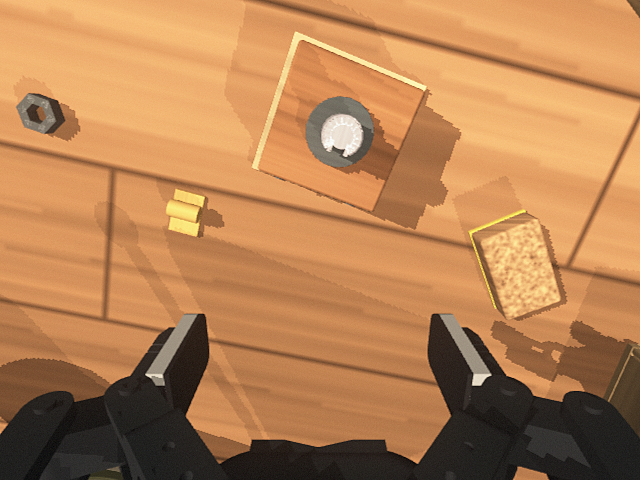

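The arbor is clear of the fingers at pixel (341,133), with the keyway notch on the lower side near (337,153). I'll measure the axis and keyway direction.

Run:
```python
from h import *
np.set_printoptions(precision=4,suppress=True)
im=get_image("wrist");I=im["img"];g=cv2.cvtColor(I,cv2.COLOR_BGR2GRAY)
x0,y0=295,85
crop=I[y0:y0+90,x0:x0+90];cv2.imwrite("pics/w1c.png",cv2.resize(crop,(630,630),interpolation=cv2.INTER_CUBIC)[:600])
hsv=cv2.cvtColor(I,cv2.COLOR_BGR2HSV)
grey=(hsv[...,1]<70).astype(np.uint8);m=np.zeros_like(grey);m[y0:y0+90,x0:x0+90]=grey[y0:y0+90,x0:x0+90]
c=max(cv2.findContours(m,0,2)[0],key=cv2.contourArea)
pts=np.array([world(im,u,v,0.07)[:2] for u,v in c[:,0]])
from scipy.optimize import least_squares
f=least_squares(lambda p:np.hypot(*(pts-p[:2]).T)-p[2],[.515,-.168,.028],loss='soft_l1',f_scale=.001);print("flange",f.x)
for z in(.108,):
  b=((g>150)&(m>0)).astype(np.uint8);cb=max(cv2.findContours(b,0,2)[0],key=cv2.contourArea)
  P=np.array([world(im,u,v,z)[:2] for u,v in cb[:,0]]);f2=least_squares(lambda p:np.hypot(*(P-p[:2]).T)-p[2],[.515,-.168,.015],loss='soft_l1',f_scale=.0005);print("top",f2.x)
  # polar profile
  for ctr in(f2.x[:2],f.x[:2]):
    th=np.radians(np.arange(120,250,4));r=[np.mean([g[tuple(np.round(pix(im,[ctr[0]+q*np.cos(t),ctr[1]+q*np.sin(t),z])).astype(int)[::-1])] for q in(.0095,.0105,.0115,.0125)]) for t in th];print(list(zip(np.degrees(th).astype(int).tolist(),np.round(r).astype(int).tolist())))
# depths
for u,v in((341,133),(318,130),(390,180)): print(u,v,world(im,u,v))
```

```text
flange [ 0.5131 -0.1708  0.0269]
top [ 0.514  -0.17    0.0143]
[(119, 244), (124, 243), (128, 240), (132, 238), (136, 244), (140, 248), (144, 248), (148, 247), (152, 217), (156, 118), (160, 101), (164, 108), (168, 122), (172, 117), (176, 118), (180, 129), (184, 114), (188, 113), (192, 106), (196, 99), (200, 114), (204, 198), (208, 223), (212, 248), (216, 244), (220, 236), (224, 233), (228, 232), (232, 234), (236, 236), (239, 230), (244, 227), (248, 238)]
[(119, 242), (124, 237), (128, 240), (132, 245), (136, 252), (140, 248), (144, 238), (148, 181), (152, 102), (156, 93), (160, 88), (164, 112), (168, 88), (172, 92), (176, 98), (180, 87), (184, 86), (188, 64), (192, 60), (196, 100), (200, 158), (204, 216), (208, 238), (212, 248), (216, 241), (220, 240), (224, 236), (228, 235), (232, 233), (236, 235), (239, 226), (244, 224), (248, 223)]
341 133 [ 0.5146 -0.1702  0.1084]
318 130 [ 0.5108 -0.1543  0.0707]
390 180 [ 0.4746 -0.2385 -0.0017]
```

View pics/w1c.png

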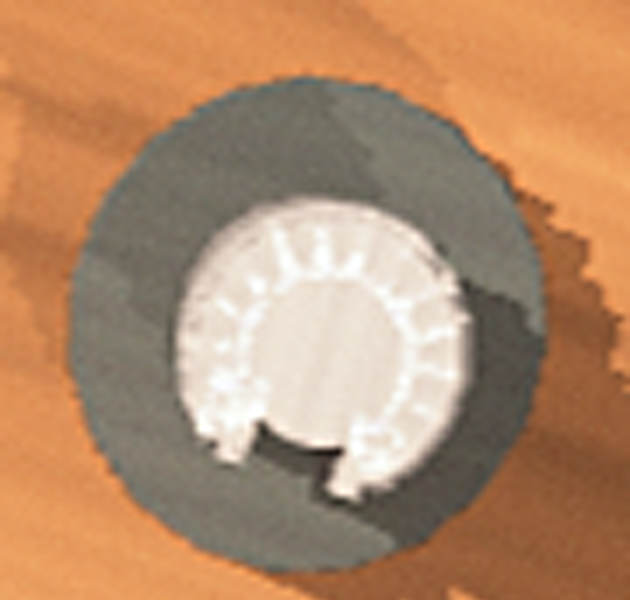

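The keyway faces about 177° (world), and the axis is at (0.514, -0.170) with its top at 0.108. Next I'll look at the collar.

```bash
python3 -m pendant '[[[0.14,-1,0],[0,0,0]],[[0.14,-1,0],[0,0,0]],[[0.14,-1,0],[0,0,0]],[[0.14,-1,0],[0,0,0]],[[0.14,-1,0],[0,0,0]],[[0.14,-1,0],[0,0,0]]]'; python3 -m pendant '[[[0.14,-1,0],[0,0,0]],[[0.14,-1,0],[0,0,0]],[[0.14,-1,0],[0,0,0]],[[0.14,-1,0],[0,0,0]],[[0.14,-1,0],[0,0,0]],[[0,0,0],[0,0,0]],[[0,0,0],[0,0,0]]]'
python3 - <<'E'
from h import *
np.set_printoptions(precision=4,suppress=True)
im=get_image("wrist");cv2.imwrite("pics/w2.png",im["img"]);np.savez("w2.npz",**{k:np.array(v) for k,v in im.items()})
for q in("collar","collar_tab"):
    for d in landmark_of("wrist",q)[:4]: print(q,round(d["conf"],2),np.array(d["point"]),pix(im,d["point"]))
E
```

```text
time_s: 3.4
position: [0.4274, 0.076, 0.2515]
tool_rot: [[0.975, 0.222, 0.0], [0.222, -0.975, -0.0], [0.0, 0.0, -1.0]]
ft_force: [0.9, 0.4, -0.5]
grip_width: 0.0853
gripper_force: 0.0
time_s: 4.28
position: [0.4105, 0.2757, 0.2513]
tool_rot: [[0.975, 0.222, -0.0], [0.222, -0.975, -0.0], [-0.0, 0.0, -1.0]]
ft_force: [1.2, 0.2, 0.5]
grip_width: 0.0851
gripper_force: 0.0
collar 0.88 [ 0.4839  0.2859 -0.0016] [322.8113 115.068 ]
collar 0.79 [ 0.3355  0.3287 -0.0007] [253.282 245.861]
collar 0.72 [ 0.4773  0.4078 -0.0042] [197.6881  92.4042]
collar 0.63 [ 0.3906  0.2534 -0.0034] [332.6966 212.1845]
collar_tab 0.96 [0.3923 0.2489 0.0281] [338.7852 219.9747]
collar_tab 0.85 [0.489  0.4142 0.0398] [176.6357  74.6239]
collar_tab 0.55 [0.473  0.2848 0.0291] [321.7461 128.5121]
```

View pics/w2.png

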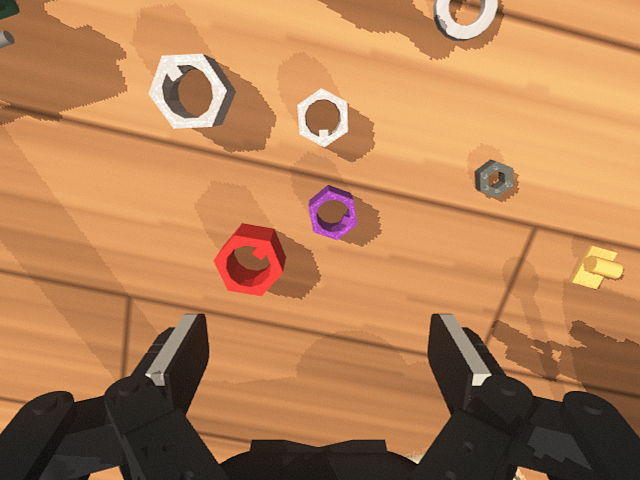

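The small grey collar is at (323,117) with its tab at the bottom near (323,133). The purple and red collars and the nut are nearby. I'll fit the hexagon.

```bash
cat > hexfit.py <<'E'
from h import *
from scipy.optimize import minimize
def hexfit(im,uv,z,half=34,x0=None,thr=150):
    I=im["img"];g=cv2.cvtColor(I,cv2.COLOR_BGR2GRAY);hsv=cv2.cvtColor(I,cv2.COLOR_BGR2HSV)
    u0,v0=map(int,uv);s=np.s_[v0-half:v0+half,u0-half:u0+half]
    m=np.zeros(g.shape,np.uint8);m[s]=((hsv[...,1]<70)&(g>thr))[s]
    c=max(cv2.findContours(m,0,cv2.CHAIN_APPROX_NONE)[0],key=cv2.contourArea)
    m[:]=0;cv2.drawContours(m,[c],-1,1,-1)
    P=np.array([world(im,u,v,z)[:2] for u,v in c[:,0]])
    def cost(p):
        d=P-p[:2];n=np.radians(np.array([30,90,150,210,270,330])+p[2])
        r=np.max(d@np.array([np.cos(n),np.sin(n)]),axis=1)-p[3]
        return np.sum(np.sqrt(1+(r/.0007)**2)-1)
    best=min((minimize(cost,[*P.mean(0),a,.022],method="Nelder-Mead",options=dict(xatol=1e-5,fatol=1e-6,maxiter=3000)) for a in(-25,-10,5,20)),key=lambda r:r.fun)
    p=best.x;th=np.arange(120,241,4)
    prof=[int(np.mean([g[tuple(np.round(pix(im,[p[0]+q*np.cos(t),p[1]+q*np.sin(t),z])).astype(int)[::-1])] for q in(.0115,.0125,.0135)])) for t in np.radians(th)]
    return p,list(zip(th.tolist(),prof)),len(P),best.fun/len(P)
E
python3 - <<'E'
from hexfit import *
im=dict(np.load("w2.npz"))
np.set_printoptions(precision=4,suppress=True)
p,pr,n,f=hexfit(im,(323,117),.03);print(p,n,f);print(pr)
print(world(im,323,97),world(im,340,130),"top z")
cs=get_image("side");print([ (round(d["conf"],2),np.array(d["point"])) for d in landmark_of("side","collar_tab")][:4])
E
```

```text
[  0.4821   0.2862 -43.9073   0.0216] 154 0.05583937863829183
[(120, 112), (124, 113), (128, 112), (132, 111), (136, 115), (140, 114), (144, 117), (148, 115), (152, 117), (156, 119), (160, 114), (164, 113), (168, 113), (172, 121), (176, 146), (180, 222), (184, 238), (188, 233), (192, 232), (196, 232), (200, 232), (204, 232), (208, 236), (212, 228), (216, 178), (220, 121), (224, 110), (228, 112), (232, 112), (236, 114), (240, 112)]
[0.4994 0.2898 0.0301] [0.4754 0.2684 0.0295] top z
[(0.93, array([0.4859, 0.4155, 0.0438])), (0.74, array([ 0.5144, -0.1672,  0.1099])), (0.68, array([0.4707, 0.2856, 0.0283])), (0.57, array([0.3423, 0.3197, 0.0394]))]
```

Collar centre is (0.4821, 0.2862) with its top at 0.030. Its yaw is about 16°, and the tab agrees. I'll move above it, stop part-way down and check.

```bash
python3 -m pendant '[[[0.9,0.07,0.3],[0,0,-0.64]],[[0.9,0.12,0.8],[0,0,0]],[[0,0,1],[0,0,0]],[[0,0,1],[0,0,0]],[[0,0,1],[0,0,0]],[[0,0,0.5],[0,0,0]],[[0,0,0],[0,0,0]],[[0,0,0],[0,0,0]]]' 1 30
python3 - <<'E'
from hexfit import *
np.set_printoptions(precision=4,suppress=True)
im=get_image("wrist");cv2.imwrite("pics/w3.png",im["img"]);np.savez("w3.npz",**{k:np.array(v) for k,v in im.items()})
s=observe();print(s["position"]);uv=pix(im,[.4821,.2862,.03]);print(uv)
p,pr,n,f=hexfit(im,uv,.03,half=70);print(p,n,f);print(pr)
R=np.array(s["tool_rot"]);print("tool err mm",1e3*R.T@(np.array([p[0],p[1],0.03])-s["position"]),np.degrees(np.arctan2(R[1,0],R[0,0])))
E
```

```text
time_s: 5.52
position: [0.4826, 0.2871, 0.0684]
tool_rot: [[0.961, 0.277, 0.002], [0.277, -0.961, 0.001], [0.002, -0.0, -1.0]]
ft_force: [-0.2, -0.2, 0.6]
grip_width: 0.0852
gripper_force: 0.0
[0.4826 0.2871 0.0685]
[316.942  278.8046]
[ 0.4829  0.2873 16.3497  0.0223] 286 1.4364830690469406
[(120, 84), (124, 84), (128, 86), (132, 87), (136, 87), (140, 91), (144, 95), (148, 95), (152, 96), (156, 95), (160, 95), (164, 94), (168, 94), (172, 95), (176, 89), (180, 158), (184, 234), (188, 228), (192, 227), (196, 227), (200, 228), (204, 227), (208, 229), (212, 222), (216, 189), (220, 95), (224, 93), (228, 94), (232, 90), (236, 129), (240, 166)]
tool err mm [ 0.249  -0.0227 38.5432] 16.06382067344791
```

View pics/w3.png

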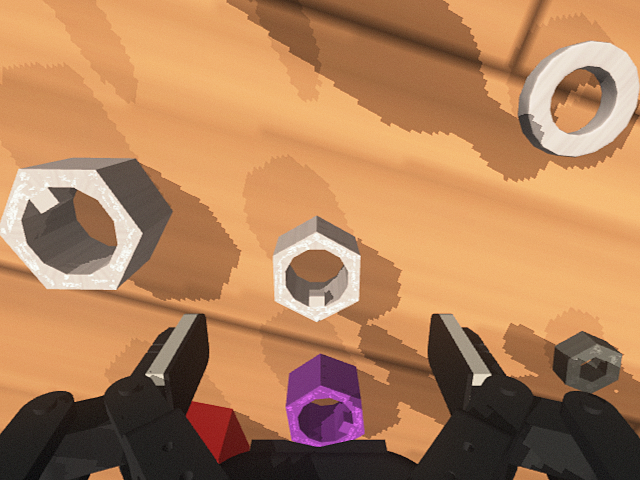

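The collar is centred at (317,279), between the pads, and parallel to them. I'll descend to TCP 0.003 and close gently.

```bash
python3 -m pendant '[[[0,0,0.7],[0,0,0]],[[0,0,0.6],[0,0,0]],[[0,0,0.34],[0,0,0]],[[0,0,0],[0,0,0]]]' 1 30; python3 -m pendant '[[[0,0,0],[0,0,0]],[[0,0,0],[0,0,0]],[[0,0,0],[0,0,0]],[[0,0,0],[0,0,0]],[[0,0,0],[0,0,0]],[[0,0,0],[0,0,0]],[[0,0,0],[0,0,0]],[[0,0,0],[0,0,0]]]' 0 50
```

```text
time_s: 6.08
position: [0.482, 0.2871, 0.0017]
tool_rot: [[0.961, 0.277, -0.0], [0.277, -0.961, -0.0], [-0.0, 0.0, -1.0]]
ft_force: [0.1, 1.2, 0.2]
grip_width: 0.0855
gripper_force: 0.0
time_s: 7.08
position: [0.4824, 0.2873, 0.0027]
tool_rot: [[0.961, 0.277, 0.002], [0.277, -0.961, 0.001], [0.002, -0.0, -1.0]]
ft_force: [-0.7, -0.2, 6.2]
grip_width: 0.043
gripper_force: 51.8
```

```bash
python3 -m pendant '[[[0,0,-0.3],[0,0,0]],[[0,0,-0.8],[0,0,0]],[[0,0,-0.9],[0,0,0]],[[0,0,-0.9],[0,0,0]],[[0,0,-0.9],[0,0,0]],[[0,0,-0.9],[0,0,0]]]'; python3 -m pendant '[[[-0.38,0.97,0],[0,0,0]],[[-0.38,0.97,0],[0,0,0]],[[-0.38,0.97,0],[0,0,0]],[[-0.38,0.97,0],[0,0,0]],[[-0.38,0.97,0],[0,0,0]],[[-0.38,0.97,0],[0,0,0]]]';  python3 -m pendant '[[[-0.38,0.97,0],[0,0,0]],[[-0.38,0.97,0],[0,0,0]],[[-0.38,0.97,0],[0,0,0]],[[-0.38,0.97,0],[0,0,0]],[[-0.38,0.97,0],[0,0,0]],[[0,0,0],[0,0,0]],[[0,0,0],[0,0,0]]]'
```

```text
time_s: 7.82
position: [0.4815, 0.2869, 0.1914]
tool_rot: [[0.961, 0.277, -0.0], [0.277, -0.961, -0.0], [-0.0, 0.0, -1.0]]
ft_force: [0.9, -0.2, -2.6]
grip_width: 0.043
gripper_force: 51.4
time_s: 8.57
position: [0.4582, 0.0369, 0.1902]
tool_rot: [[0.961, 0.277, 0.0], [0.277, -0.961, -0.0], [0.0, 0.0, -1.0]]
ft_force: [0.0, 0.2, -2.8]
grip_width: 0.043
gripper_force: 51.6
time_s: 9.45
position: [0.4392, -0.1688, 0.1899]
tool_rot: [[0.961, 0.277, -0.0], [0.277, -0.961, 0.001], [-0.0, -0.001, -1.0]]
ft_force: [-0.0, 0.5, -3.3]
grip_width: 0.0433
gripper_force: 51.8
```

```bash
python3 -m pendant '[[[0,0,0],[0,0,0.9]],[[0,0,0],[0,0,0.9]],[[0,0,0],[0,0,0.9]],[[0,0,0],[0,0,0.9]],[[0,0,0],[0,0,0.9]],[[0,0,0],[0,0,0.9]],[[0,0,0],[0,0,0]],[[0,0,0],[0,0,0]]]'
cat > look.py <<'E'
from hexfit import *
from scipy.optimize import least_squares
np.set_printoptions(precision=4,suppress=True)
def arbor(im,ctr=(.514,-.170),half=60):
    I=im["img"];hsv=cv2.cvtColor(I,cv2.COLOR_BGR2HSV);g=cv2.cvtColor(I,cv2.COLOR_BGR2GRAY)
    def fit(m,z,r,uv):
        k=np.zeros(g.shape,np.uint8);u,v=map(int,uv);s=np.s_[max(v-half,0):v+half,u-half:u+half];k[s]=m[s]
        c=max(cv2.findContours(k,0,1)[0],key=cv2.contourArea)
        P=np.array([world(im,a,b,z)[:2] for a,b in c[:,0]])
        return least_squares(lambda p:np.hypot(*(P-p[:2]).T)-p[2],[*ctr,r],loss='soft_l1',f_scale=.0004).x
    fl=fit(hsv[...,1]<70,.07,.028,pix(im,[*ctr,.07])); tp=fit((hsv[...,1]<70)&(g>150),.108,.0145,pix(im,[*ctr,.108]))
    th=np.arange(120,241,3)
    pr=[int(np.mean([g[tuple(np.round(pix(im,[tp[0]+q*np.cos(t),tp[1]+q*np.sin(t),.108])).astype(int)[::-1])] for q in(.0105,.0115,.0125)])) for t in np.radians(th)]
    return fl,tp,list(zip(th.tolist(),pr))
E
python3 - <<'E'
from look import *
im=get_image("wrist");cv2.imwrite("pics/w4.png",im["img"]);np.savez("w4.npz",**{k:np.array(v) for k,v in im.items()})
s=observe();p=np.array(s["position"]);R=np.array(s["tool_rot"]);print(p,np.degrees(np.arctan2(R[1,0],R[0,0])),s["q"])
fl,tp,pr=arbor(im);print(fl,tp,pr)
z=p[2]-.0027+.03;print(hexfit(im,pix(im,[p[0],p[1],z]),z,half=70)[::2])
E
```

```text
time_s: 10.45
position: [0.4395, -0.1687, 0.1898]
tool_rot: [[0.982, -0.187, -0.0], [-0.187, -0.982, 0.0], [-0.0, -0.0, -1.0]]
ft_force: [-0.2, -0.4, -3.2]
grip_width: 0.0432
gripper_force: 51.8
[ 0.4395 -0.1689  0.1898] -10.810050818306715 [-35.4682  16.1193  90.4548   0.0012  73.4283  65.3416]
[ 0.513  -0.1709  0.027 ] [ 0.5135 -0.1707  0.0144] [(120, 253), (123, 249), (126, 239), (129, 246), (132, 246), (135, 242), (138, 241), (141, 241), (144, 241), (147, 233), (150, 199), (153, 145), (156, 86), (159, 92), (162, 104), (165, 109), (168, 108), (171, 106), (174, 109), (177, 106), (180, 100), (183, 101), (186, 89), (189, 94), (192, 86), (195, 87), (198, 139), (201, 210), (204, 238), (207, 238), (210, 241), (213, 248), (216, 246), (219, 242), (222, 245), (225, 240), (228, 237), (231, 243), (234, 244), (237, 248), (240, 240)]
(array([ 0.4424, -0.1692, -9.2834,  0.0201]), 630)
```

View pics/w4.png

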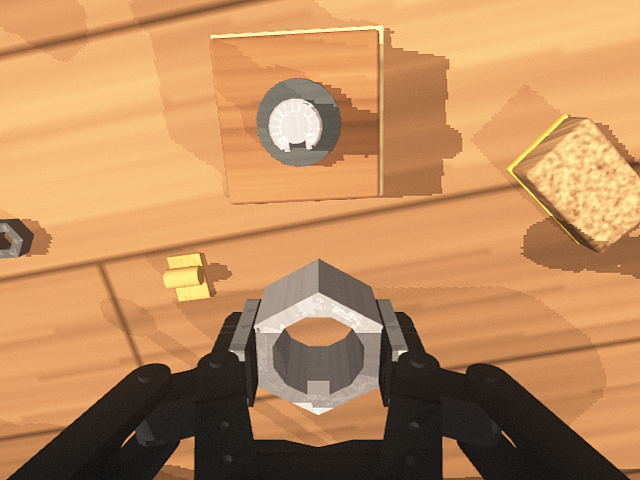

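The collar is held with its tab toward -x, and the keyway is clear at about 175°. I'll check the collar's place in the grip numerically.

Run:
```python
from look import *
im=dict(np.load("w4.npz"));I=im["img"].copy()
p=np.array([.4395,-.1688]);a=np.radians(-10.6)
for off,col in((0,(0,0,255)),(.003,(0,200,0))):
    c=p+off*np.array([np.cos(a),np.sin(a)]);V=[pix(im,[c[0]+.0254*np.cos(a+k*np.pi/3),c[1]+.0254*np.sin(a+k*np.pi/3),.2171]) for k in range(6)]
    B=[pix(im,[c[0]+.016*np.cos(k/20),c[1]+.016*np.sin(k/20),.2171]) for k in range(126)]
    print(off,np.round(V).tolist())
    for Q in(V,B): cv2.polylines(I,[np.round(np.array(Q)*8).astype(np.int32)],True,col,1,shift=3)
cv2.imwrite("pics/o4.png",cv2.resize(I[240:440,220:420],(600,600),interpolation=cv2.INTER_NEAREST))
```

```text
0 [[315.0, 293.0], [251.0, 326.0], [255.0, 388.0], [316.0, 415.0], [377.0, 387.0], [380.0, 326.0]]
0.003 [[315.0, 284.0], [250.0, 319.0], [254.0, 381.0], [316.0, 409.0], [377.0, 380.0], [380.0, 318.0]]
```

View pics/o4.png

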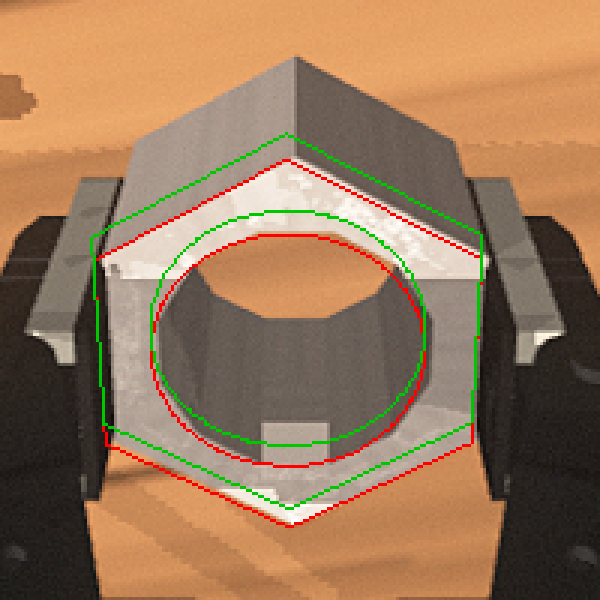

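Zero offset fits well, so the collar is centred in the grip to within about 0.6 mm. I'll move over the arbor, come down to just above it, and recheck.

```bash
python3 -m pendant '[[[0.91,-0.156,0],[0,0,0]],[[0.91,-0.156,0],[0,0,0]],[[0,0,0],[0,0,0]],[[0,0,0.8],[0,0,0]],[[0,0,0.7],[0,0,0]],[[0,0,0.25],[0,0,0]],[[0,0,0],[0,0,0]],[[0,0,0],[0,0,0]]]'
python3 - <<'E'
from look import *
im=get_image("wrist");np.savez("w5.npz",**{k:np.array(v) for k,v in im.items()});I=im["img"].copy()
s=observe();p=np.array(s["position"]);R=np.array(s["tool_rot"]);print(p,np.degrees(np.arctan2(R[1,0],R[0,0])))
def circ(c,r,z,col): cv2.polylines(I,[np.round(np.array([pix(im,[c[0]+r*np.cos(k/20),c[1]+r*np.sin(k/20),z]) for k in range(126)])*8).astype(np.int32)],True,col,1,shift=3)
circ(p,.016,p[2]+.0273,(0,0,255));circ((.5136,-.1705),.0135,.108,(255,0,0));circ((.5136,-.1705),.028,.07,(255,0,0));circ(p,.016,p[2]-.0027,(0,255,0))
cv2.imwrite("pics/o5.png",cv2.resize(I[210:450,210:430],(660,600)))
E
```

```text
time_s: 11.5
position: [0.5137, -0.1712, 0.1209]
tool_rot: [[0.982, -0.189, 0.002], [-0.189, -0.982, -0.001], [0.002, 0.001, -1.0]]
ft_force: [0.4, 0.1, -3.5]
grip_width: 0.0432
gripper_force: 51.7
[ 0.5137 -0.1711  0.1208] -10.914785120219014
```

View pics/o5.png

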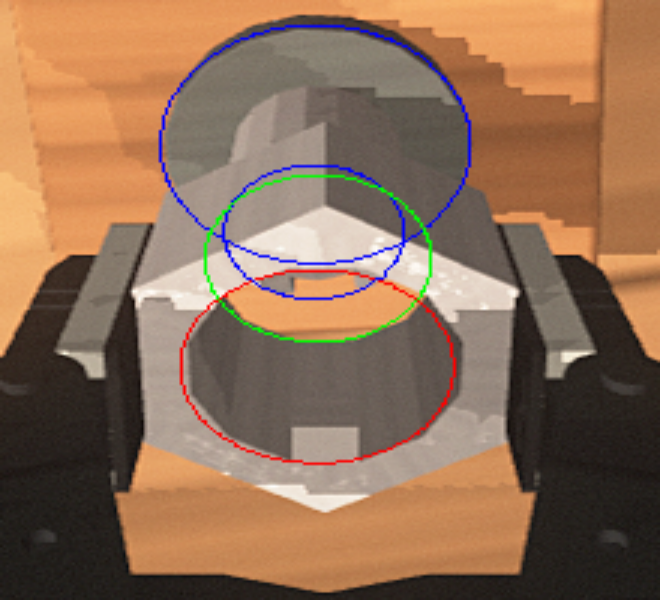

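The flange's visible arc sits about 1.5 mm further up the image than the overlay. The lateral bias is about 0.8 mm for both collar and arbor, so it cancels. I'll shift about 1 mm forward and descend slowly, feeling for contact.

```bash
python3 -m pendant '[[[0.025,0,0.1],[0,0,0]],[[0,0,0.1],[0,0,0]],[[0,0,0.08],[0,0,0]],[[0,0,0.05],[0,0,0]],[[0,0,0],[0,0,0]]]'; python3 -m pendant '[[[0,0,0.04],[0,0,0]],[[0,0,0.04],[0,0,0]],[[0,0,0],[0,0,0]]]'
```

```text
time_s: 12.18
position: [0.5144, -0.171, 0.1072]
tool_rot: [[0.982, -0.189, 0.001], [-0.189, -0.982, -0.0], [0.001, 0.0, -1.0]]
ft_force: [-1.2, 1.6, 5.1]
grip_width: 0.0432
gripper_force: 52.8
time_s: 12.55
position: [0.5138, -0.1703, 0.1032]
tool_rot: [[0.982, -0.189, -0.001], [-0.189, -0.982, 0.001], [-0.002, -0.001, -1.0]]
ft_force: [-2.3, 3.5, 0.2]
grip_width: 0.043
gripper_force: 52.8
```

The bore is on the shaft end. The side force shows about 0.6 mm of misalignment, so I'll relieve that while lowering.

```bash
python3 -m pendant '[[[-0.015,-0.015,0.05],[0,0,0]],[[0,0,0.07],[0,0,0]],[[0,0,0.07],[0,0,0]],[[0,0,0.07],[0,0,0]],[[0,0,0],[0,0,0]]]'; python3 -m pendant '[[[0,0,0.05],[0,0,0]],[[0,0,0.03],[0,0,0]],[[0,0,0.02],[0,0,0]],[[0,0,0],[0,0,0]]]'
```

```text
time_s: 13.18
position: [0.5136, -0.1702, 0.0924]
tool_rot: [[0.982, -0.189, -0.001], [-0.189, -0.982, 0.001], [-0.001, -0.0, -1.0]]
ft_force: [-3.2, 1.6, -5.2]
grip_width: 0.043
gripper_force: 52.5
time_s: 13.68
position: [0.5137, -0.1702, 0.0889]
tool_rot: [[0.982, -0.189, -0.0], [-0.189, -0.982, 0.0], [-0.0, -0.0, -1.0]]
ft_force: [-3.5, 3.0, -0.3]
grip_width: 0.0429
gripper_force: 52.8
```

```bash
python3 -m pendant '[[[0,0,0.02],[0,0,0]],[[0,0,0.015],[0,0,0]],[[0,0,0],[0,0,0]]]'
```

```text
time_s: 14.05
position: [0.5137, -0.1702, 0.0876]
tool_rot: [[0.982, -0.189, -0.0], [-0.189, -0.982, 0.0], [-0.0, -0.0, -1.0]]
ft_force: [-2.9, 3.1, -0.2]
grip_width: 0.0431
gripper_force: 52.9
```

```bash
python3 -m pendant '[[[0,0,0.02],[0,0,0]],[[0,0,0.015],[0,0,0]],[[0,0,0],[0,0,0]]]';python3 -m pendant '[[[0,0,0.015],[0,0,0]],[[0,0,0.015],[0,0,0]],[[0,0,0],[0,0,0]]]'
```

```text
time_s: 14.42
position: [0.5137, -0.1702, 0.0862]
tool_rot: [[0.982, -0.189, -0.0], [-0.189, -0.982, 0.0], [-0.0, -0.0, -1.0]]
ft_force: [-3.5, 3.1, 0.5]
grip_width: 0.043
gripper_force: 52.9
time_s: 14.8
position: [0.5137, -0.1702, 0.085]
tool_rot: [[0.982, -0.189, -0.0], [-0.189, -0.982, 0.0], [-0.0, -0.0, -1.0]]
ft_force: [-4.0, 4.9, 0.3]
grip_width: 0.0432
gripper_force: 52.9
```

There's still no reaction below the expected tab-contact height. Using wrist depth, I'll check whether the tab is already in the keyway or the collar slipped in the grip.

Run:
```python
from look import *
im=get_image("wrist");np.savez("w6.npz",**{k:np.array(v) for k,v in im.items()})
s=observe();p=np.array(s["position"]);a=np.radians(-10.6)
def P(r,t,z): 
    q=pix(im,[p[0]+r*np.cos(a+t),p[1]+r*np.sin(a+t),z]);return q.round().astype(int)
for nm,r,t,z in(("rim front",.019,0,.112),("rim back",.019,np.pi,.112),("rim r",.019,1.57,.112),("tab",.012,np.pi,.112),("arbor",.0,0,.108),("arbor+",.006,0,.108),("arbor+",.006,1.5,.108),("arbor+",.006,-1.5,.108)):
    u,v=P(r,t,z);print(nm,u,v,world(im,u,v))
cv2.imwrite("pics/o6.png",cv2.resize(im["img"][230:430,210:430],(660,600)))
```

```text
rim front 315 309 [ 0.5326 -0.1738  0.1122]
rim back 316 401 [ 0.495  -0.1668  0.112 ]
rim r 261 358 [ 0.5175 -0.1516  0.1127]
tab 315 385 [ 0.5022 -0.1679  0.1122]
arbor 315 350 [ 0.5139 -0.1701  0.1081]
arbor+ 315 336 [ 0.5197 -0.1713  0.1081]
arbor+ 299 350 [ 0.5148 -0.1644  0.1077]
arbor+ 332 349 [ 0.5125 -0.1762  0.1071]
```

View pics/o6.png

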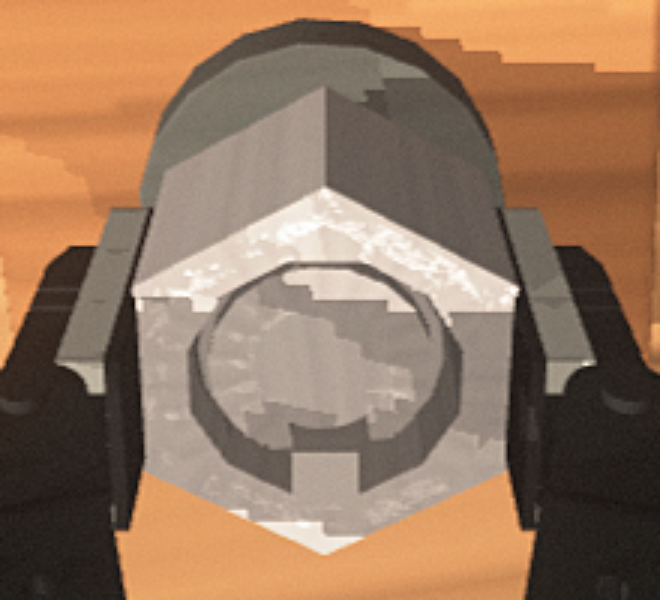

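The tab's underside is about 4 mm below the shaft end, so the tab has already dropped into the keyway, leaning on one side (slack on the right at (365,440) in the crop). I'll turn it gently toward the middle and go on down.

```bash
python3 -m pendant '[[[0,0,0.01],[0,0,-0.15]],[[0,0,0.01],[0,0,-0.15]],[[0,0,0.01],[0,0,-0.1]],[[0,0,0],[0,0,0]]]'; python3 -c "
from rig import *;s=observe();print(s['wrist_torque'])"; python3 -m pendant '[[[-0.01,-0.01,0.03],[0,0,0]],[[0,0,0.03],[0,0,0]],[[0,0,0.03],[0,0,0]],[[0,0,0],[0,0,0]]]'
```

```text
time_s: 15.35
position: [0.5138, -0.17, 0.0838]
tool_rot: [[0.988, -0.155, -0.0], [-0.155, -0.988, 0.001], [-0.0, -0.0, -1.0]]
ft_force: [-2.5, 4.0, 0.1]
grip_width: 0.0431
gripper_force: 52.9
[0.68029818 0.66183675 0.05192805]
time_s: 15.85
position: [0.5137, -0.1701, 0.08]
tool_rot: [[0.988, -0.155, 0.0], [-0.155, -0.988, -0.0], [0.0, 0.0, -1.0]]
ft_force: [-1.3, 1.3, -4.1]
grip_width: 0.0432
gripper_force: 52.8
```

```bash
python3 -m pendant '[[[0,0,0.04],[0,0,0]],[[0,0,0.04],[0,0,0]],[[0,0,0.04],[0,0,0]],[[0,0,0.03],[0,0,0]],[[0,0,0],[0,0,0]]]'; python3 -m pendant '[[[0,0,0.015],[0,0,0]],[[0,0,0.015],[0,0,0]],[[0,0,0],[0,0,0]]]'
```

```text
time_s: 16.48
position: [0.5136, -0.17, 0.074]
tool_rot: [[0.988, -0.155, 0.0], [-0.155, -0.988, -0.0], [0.0, 0.0, -1.0]]
ft_force: [-0.8, 0.6, -2.4]
grip_width: 0.043
gripper_force: 52.7
time_s: 16.85
position: [0.5136, -0.17, 0.0729]
tool_rot: [[0.988, -0.155, 0.0], [-0.155, -0.988, -0.0], [0.0, 0.0, -1.0]]
ft_force: [-0.2, 0.0, -2.1]
grip_width: 0.0434
gripper_force: 52.7
```

```bash
python3 -m pendant '[[[0,0,0.015],[0,0,0]],[[0,0,0.01],[0,0,0]],[[0,0,0],[0,0,0]]]'
```

```text
time_s: 17.23
position: [0.5136, -0.17, 0.0727]
tool_rot: [[0.988, -0.155, 0.001], [-0.155, -0.988, -0.001], [0.001, 0.0, -1.0]]
ft_force: [-2.7, 1.2, 6.3]
grip_width: 0.0433
gripper_force: 53.7
```

Contact at TCP 0.0727 with a light press (about 9 N) matches the seat height. I'll release and retreat.

```bash
python3 -m pendant '[[[0,0,0],[0,0,0]],[[0,0,0],[0,0,0]],[[0,0,0],[0,0,0]],[[0,0,0],[0,0,0]],[[0,0,0],[0,0,0]],[[0,0,0],[0,0,0]]]' 1; python3 -m pendant '[[[0,0,-0.1],[0,0,0]],[[0,0,-0.5],[0,0,0]],[[0,0,-1],[0,0,0]],[[0,0,-1],[0,0,0]],[[-0.8,0,-0.8],[0,0,0]],[[-0.8,0,-0.8],[0,0,0]],[[0,0,0],[0,0,0]],[[0,0,0],[0,0,0]]]'
python3 - <<'E'
from look import *
im=get_image("wrist");s=observe();p=np.array([.5136,-.1700])
for nm,dx,dy,z in(("rim",.019,0,.1),("rim",0,.019,.1),("rim",0,-.019,.1),("tab",-.012,.001,.1),("arbor",0,0,.108),("flange",.0262,0,.07),("flange",0,.0265,.07)):
    u,v=pix(im,[p[0]+dx,p[1]+dy,z]).round().astype(int);print(nm,u,v,world(im,u,v))
u,v=pix(im,[*p,.1]).astype(int);cv2.imwrite("pics/o7.png",cv2.resize(im["img"][max(v-100,0):v+100,u-110:u+110],(660,600)))
E
```

```text
time_s: 17.98
position: [0.5135, -0.1699, 0.0719]
tool_rot: [[0.988, -0.155, 0.0], [-0.155, -0.988, -0.0], [0.0, 0.0, -1.0]]
ft_force: [0.4, -0.1, 0.2]
grip_width: 0.0854
gripper_force: 0.0
time_s: 18.98
position: [0.4504, -0.16, 0.2396]
tool_rot: [[0.988, -0.155, -0.0], [-0.155, -0.988, 0.0], [-0.0, -0.0, -1.0]]
ft_force: [-0.3, -0.0, -0.3]
grip_width: 0.0855
gripper_force: 0.0
rim 312 107 [ 0.5324 -0.17    0.1   ]
rim 290 139 [ 0.5136 -0.1511  0.0999]
rim 343 130 [ 0.5138 -0.189   0.0997]
tab 318 152 [ 0.5015 -0.1693  0.0996]
arbor 316 136 [ 0.5132 -0.1697  0.1065]
flange 311 97 [ 0.5395 -0.1699  0.0693]
flange 283 137 [ 0.5138 -0.1436  0.0694]
```

View pics/o7.png

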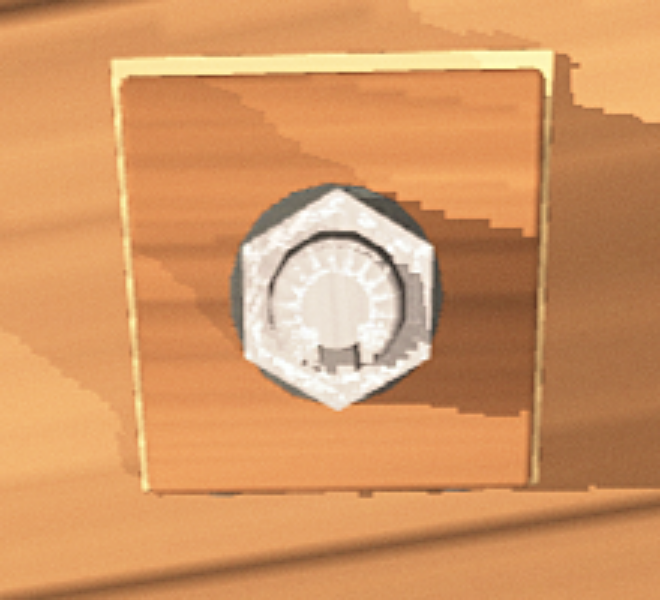

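The collar sits flat on the flange: its top is at 0.100 (70 + 30 mm) all round, with the tab in the keyway. The gripper is clear.

```bash
python3 -c "
from rig import *;print(close_job())"
```

```text
the job is handed in; nothing more can be done
None
```

The small grey collar is fully home on the arbor flange, tab in the keyway and released. The tab found the keyway on the way down, so I only turned it about 2° to centre it, and pressed with about 9 N at most. The job is handed in.

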